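# Make up two assay kits for the analyser

### The arm

A 7-joint arm with a two-finger parallel gripper is mounted at the origin on the work surface. World frame = base frame: x ahead of the robot, y to its left, z up, the work surface at z = 0. Lengths are in m, angles in rad, forces in N, time in s.
With the tool pointing down it reaches from about 0.425 to 0.95 m from the base axis. Payload 4.7 kg.
Tool frame: the origin (TCP) lies between the finger pads; the fingertips stand 25 mm ahead of it and the grasp point (between the pads) lies 6 mm ahead of it; x points along the fingers, z is the direction in which the jaws open and shut, and the axes are right-handed (so a half turn about x gives the same grasp; the last joint's range is limited). The gripper opens to 85 mm and grips with 20 to 120 N. Pads are 22 mm wide; open, the fingers measure 114 mm over their backs; the gripper's body (76 mm by 85 mm) begins 54 mm behind the grasp point. The pads swing forward as they close: fully open they stand 13 mm farther back than shut.
Start: joints at [-1.295, 0.469, -0.049, 1.532, 0.024, 1.141, -0.082], TCP at [0.203, 0.644, 0.256] pointing down, gripper open.
Joint ranges: [-2.59, 2.59], [-0.33, 1.99], [-1.39, 1.29], [0.1, 2.45], [-1.04, 4.18], [0.21, 1.99], [-2.66, 2.66]. Speed limits (rad/s): [2.57, 2.57, 3.14, 3.14, 3.14, 3.14, 3.14].

### API

Orientations are given as a 3x3 rotation matrix whose columns are the frame's x, y, z axes.
In Python, from rig import * gives the robot as it stands. Calls block until the motion is done:
- movep(position, orientation): joint-space move of the TCP to a pose.
- move_l(position, attitude=None, feed=0.15, until_force=None): straight line of the TCP; attitude=None keeps the orientation; feed is the mean speed in m/s. With until_force (N) it stops when the force on the tool has changed by that much, and returns True; else False.
- move_joints(angles): joint-space move.
- command_gripper(opening, newtons=None): finger opening in m; newtons is the grip in N (None keeps the last); returns when the fingers have stopped.
- sleep(seconds).
- inverse_kinematics(position, orientation): joint angles nearest the present ones, or None.
- sense(): the state.
- camera(name): name is "scene" or "top" or "wrist"; returns (picture, depth): 420x560x3 uint8, red, green, blue; 420x560 float32, m along the optical axis (not along the pixel's ray), 0 where there is no reading.
- camera_params(name): a dict with "K" (3x3 intrinsics, pixels), "position" and "rotation" of the camera in the world; the wrist camera has in their place "tool_from_camera" (4x4, takes a point from camera to tool coordinates, whose origin is the TCP and whose axes are the tool frame's). Camera axes: x right, y down, z forward; pixel columns grow to the right and rows downward; lengths in m; the calibration is good to about 2 mm. A picture is of the moment at which its call begins: read the wrist's pose just before it. camera_params takes no time and is no camera call.
A pose or a line that the arm cannot do raises Unreachable and nothing moves.
- finish_job(): hands the job in, once; it reports no verdict.
The state is a dict: "time_s": time; "joint_pos": joint angles; "qd": joint speeds; "joint_efforts": joint torques, N m; "position": TCP position; "tcp_rot": TCP orientation; "wrist_force": force on the tool from outside, world axes, zero at the start; "ft_torque": the same for the moment, N m; "finger_gap": finger opening in m.
Only numpy, scipy, OpenCV 4.12 (cv2) and the standard library are available. Lean on these libraries where they do the work, as an engineer would, in place of code of your own. Each camera call takes 0.05 s, during which the arm holds its last target.

### The job

Make up the two assay kits from the stock on the mat. Blue carrier: the red-capped bottle upright in the square pocket and the green filter flat in the round barrel; white carrier: the yellow-capped bottle upright in the square pocket, and in the barrel the aluminium spacer ring at the bottom with the purple filter lying flat on top of it. Lower each thing to its place before letting go rather than dropping it from above, and leave the white-capped bottle and the orange filter where they are.

Things in the scene. Friction and masses are not known exactly. Their poses are not given: they have to be found in the camera images.
- red_bottle_center (a point): Reagent bottle, off-white with a paper band and a RED cap: 36 mm in diameter up to 56 mm, cap 30 mm in diameter above that, 78 mm tall over all, about 60 g, standing loose and upright. The point is its centre, half-way up (39 mm above its underside), z up its axis; turning about z does not matter.
- yellow_bottle_center (a point): Reagent bottle, off-white with a paper band and a YELLOW cap: 36 mm in diameter up to 56 mm, cap 30 mm in diameter above that, 78 mm tall over all, about 60 g, standing loose and upright. The point is its centre, half-way up (39 mm above its underside), z up its axis; turning about z does not matter.
- white_bottle_center (a point): Reagent bottle, brown with a paper band and a WHITE cap, not wanted today (stays where it is): 36 mm in diameter up to 56 mm, cap 30 mm in diameter above that, 78 mm tall over all, about 60 g, standing loose and upright. The point is its centre, half-way up (39 mm above its underside), z up its axis; turning about z does not matter.
- green_filter_center (a point): Optical filter with a GREEN face: a flat black disc 34 mm in diameter and 14 mm tall, about 25 g, lying loose and flat. The point is its centre, 7 mm above its underside, z up its axis; turning about z does not matter.
- purple_filter_center (a point): Optical filter with a PURPLE face: a flat black disc 34 mm in diameter and 14 mm tall, about 25 g, lying loose and flat. The point is its centre, 7 mm above its underside, z up its axis; turning about z does not matter.
- orange_filter_center (a point): Optical filter with an ORANGE face, not wanted today (stays where it is): a flat black disc 34 mm in diameter and 14 mm tall, about 25 g, lying loose and flat. The point is its centre, 7 mm above its underside, z up its axis; turning about z does not matter.
- spacer_center (a point): Plain aluminium spacer ring, 34 mm outside and 22 mm inside diameter, 14 mm tall, about 25 g, lying loose and flat on the stock mat. The point is its centre, 7 mm above its underside, z up its axis; turning about z does not matter.
- blue_carrier: BLUE kit carrier fixed to the bench, plate 80 (x) by 186 (y) by 6 mm; origin: centre of its underside, on the bench. At x 0, y +48 mm: square bottle pocket, 54 mm inside, walls 3 mm, floor 6 mm and rim 18 mm above the bench. At x 0, y -48 mm: round black filter barrel, bore 46 mm, wall 4 mm, floor 6 mm and rim 26 mm above the bench. Left or right of the stock mat, turned up to 0.8 rad.
- white_carrier: WHITE kit carrier fixed to the bench, plate 80 (x) by 186 (y) by 6 mm; origin: centre of its underside, on the bench. At x 0, y +48 mm: square bottle pocket, 54 mm inside, walls 3 mm, floor 6 mm and rim 18 mm above the bench. At x 0, y -48 mm: round black filter barrel, bore 46 mm, wall 4 mm, floor 6 mm and rim 26 mm above the bench. Left or right of the stock mat, turned up to 0.8 rad.

How it is judged:
At the end, for the whole second after the job is handed in: Red-capped bottle and green filter on the pocket and barrel floors of the blue carrier; yellow-capped bottle, spacer ring and, on it, purple filter likewise in the white one. Within 12 mm (bottles), 9 mm (filters, ring; purple 10), heights 4 to 5 mm, tilt under 0.15 rad, at rest (x of red_bottle_center in the frame of blue_carrier between -0.012 and 0.012 m and y of red_bottle_center in the frame of blue_carrier between 0.036 and 0.06 m and z of red_bottle_center in the frame of blue_carrier between 0.04 and 0.05 m and angle between each of red_bottle_center, green_filter_center, yellow_bottle_center, spacer_center, purple_filter_center's own z axis and vertical below 0.15 rad and linear speed of each of red_bottle, green_filter, yellow_bottle, spacer, purple_filter below 0.02 m/s and x of green_filter_center in the frame of blue_carrier between -0.009 and 0.009 m and y of green_filter_center in the frame of blue_carrier between -0.057 and -0.039 m and z of green_filter_center in the frame of blue_carrier between 0.009 and 0.017 m and x of yellow_bottle_center in the frame of white_carrier between -0.012 and 0.012 m and y of yellow_bottle_center in the frame of white_carrier between 0.036 and 0.06 m and z of yellow_bottle_center in the frame of white_carrier between 0.04 and 0.05 m and x of spacer_center in the frame of white_carrier between -0.009 and 0.009 m and y of spacer_center in the frame of white_carrier between -0.057 and -0.039 m and z of spacer_center in the frame of white_carrier between 0.009 and 0.017 m and x of purple_filter_center in the frame of white_carrier between -0.01 and 0.01 m and y of purple_filter_center in the frame of white_carrier between -0.058 and -0.038 m and z of purple_filter_center in the frame of white_carrier between 0.023 and 0.031 m); the robot touches nothing.
It fails at once if the white-capped bottle, which is not wanted, was shifted by more than 25 mm (distance of white_bottle_center from where it was at the start of the episode above 0.025 m).
It fails at once if the orange filter, which is not wanted, was shifted by more than 25 mm (distance of orange_filter_center from where it was at the start of the episode above 0.025 m).
It fails at once if a bottle was let go in the air, more than about 3 cm above the rim of its place ((height (world z) of red_bottle_center above 0.1 m and contact force between red_bottle and the fingers below 0.01 N) or (height (world z) of yellow_bottle_center above 0.1 m and contact force between yellow_bottle and the fingers below 0.01 N)).
It fails at once if a filter or the spacer ring was let go in the air, more than about 3 cm above the rim of its place ((height (world z) of green_filter_center above 0.07 m and contact force between green_filter and the fingers below 0.01 N) or (height (world z) of purple_filter_center above 0.07 m and contact force between purple_filter and the fingers below 0.01 N) or (height (world z) of spacer_center above 0.07 m and contact force between spacer and the fingers below 0.01 N)).
It also fails if it takes over 125 s, if anything falls off the work surface, if the arm or the gripper's body presses on something with over 40 N, if the wrist force passes 120 N, or if a joint passes its speed limit or range.

## Working session

There is one attempt and no reset: what is moved stays moved. The work goes in short steps, each a Python script; the robot and the scene stay as the last script left them, time stands still between calls to the robot, and variables do not carry over. Pictures are saved under pics/ and viewed, and the job is handed in when it is done.

```bash
ls; mkdir -p pics; python3 - <<'E'
from rig import *
import cv2,numpy as np
for n in("top","scene"):
    p,d=camera(n); cv2.imwrite(f"pics/{n}0.png",p[:,:,::-1]); np.savez(f"{n}0.npz",p=p,d=d)
    c=camera_params(n); print(n,c)
print(camera_params("wrist")); print(sense())
E
```

```text
pics
top {'K': array([[404.53953858,   0.        , 284.36345442],
       [  0.        , 404.53953858, 207.84225455],
       [  0.        ,   0.        ,   1.        ]]), 'position': array([ 0.42759088, -0.00626592,  0.99490402]), 'rotation': array([[ 0.01420606, -0.99085836,  0.13415625],
       [-0.999687  , -0.0113113 ,  0.02231515],
       [-0.02059367, -0.13443127, -0.9907089 ]])}
scene {'K': array([[486.91523242,   0.        , 273.60009885],
       [  0.        , 486.91523242, 211.21777006],
       [  0.        ,   0.        ,   1.        ]]), 'position': array([ 1.31482304, -0.11737971,  0.55844879]), 'rotation': array([[ 1.55307246e-01,  5.50763832e-01, -8.20084667e-01],
       [ 9.87866145e-01, -8.69023187e-02,  1.28718559e-01],
       [-3.73732317e-04, -8.30124803e-01, -5.57577503e-01]])}
{'K': array([[294.12018174,   0.        , 277.70337782],
       [  0.        , 294.12018174, 208.78662486],
       [  0.        ,   0.        ,   1.        ]]), 'tool_from_camera': array([[ 1.18034739e-03, -2.94708279e-01,  9.55586541e-01,
        -1.16892133e-01],
       [ 9.73788671e-04, 
[... 341 characters left out ...]
1.14100174, -0.08228312]), 'qd': array([-0.00198834, -0.00137865,  0.00044474, -0.00374572,  0.00156103,
        0.00079063, -0.00084604]), 'joint_efforts': array([ 3.07796799e-04, -5.11515248e+01, -4.70643234e-02, -2.38390106e+01,
        1.07620066e-02,  4.38545583e-03, -6.41430290e-06]), 'position': array([0.20241923, 0.64344011, 0.25536291]), 'tcp_rot': array([[-4.62955420e-04, -9.53920363e-01,  3.00059538e-01],
       [-1.69346297e-03,  3.00059888e-01,  9.53918862e-01],
       [-9.99998459e-01, -6.65178086e-05, -1.75434316e-03]]), 'wrist_force': array([ 0.82608458, -0.08129138, -0.20327564]), 'ft_torque': array([-0.01288209, -0.01416292,  0.00641973]), 'finger_gap': 0.08509242673423685}
```

View pics/top0.png

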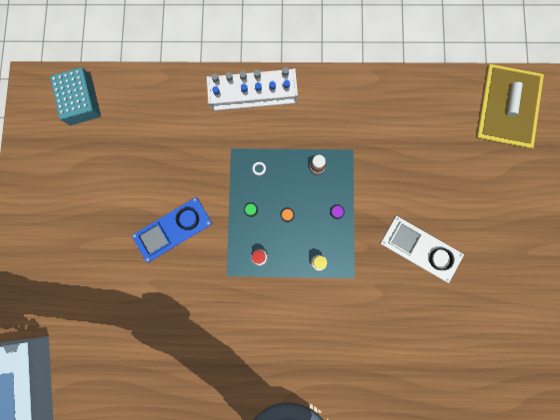

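View pics/scene0.png

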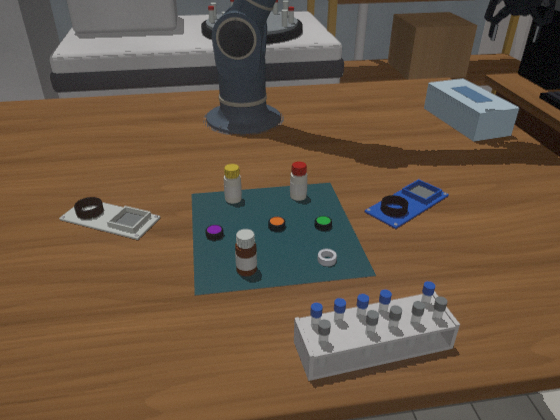

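The top view shows the objects clearly: blue carrier on the left (pocket 154,239; barrel 187,219), white carrier on the right (pocket 405,237; barrel 441,259), and the stock on the mat. Next I'll compute their positions.

```bash
cat > h.py <<'E'
import cv2,numpy as np
from rig import *
TOP=camera_params("top")
def cast(uv,z,c=TOP):
    d=c["rotation"]@np.linalg.inv(c["K"])@np.array([uv[0],uv[1],1.]); p=c["position"]
    return p+d*(z-p[2])/d[2]
def blobs(mask,box=None,amin=20):
    m=mask.astype(np.uint8)
    if box: b=np.zeros_like(m); x0,y0,x1,y1=box; b[y0:y1,x0:x1]=m[y0:y1,x0:x1]; m=b
    n,l,s,c=cv2.connectedComponentsWithStats(m)
    return sorted([(int(s[i,4]),c[i],l==i) for i in range(1,n) if s[i,4]>=amin],key=lambda t:-t[0])
E
python3 - <<'E'
from h import *
z=np.load("top0.npz");p=z["p"];d=z["d"]
h=cv2.cvtColor(p,cv2.COLOR_RGB2HSV);H,S,V=[h[:,:,i].astype(int) for i in range(3)]
mat=(225,140,360,280)
def rep(n,m,zz,box=mat):
    for a,c,_ in blobs(m,box)[:2]: print(n,a,c.round(1),cast(c,zz).round(4))
sat=(S>150)&(V>90)
rep("red",sat&((H<6)|(H>174)),.078); rep("yellow",sat&(H>22)&(H<35),.078)
rep("green",sat&(H>45)&(H<80),.014); rep("orange",sat&(H>7)&(H<20),.014)
rep("purple",(S>120)&(H>130)&(H<165)&(V>60),.014)
rep("ring",(S<50)&(V>130),.014,(240,155,275,180)); rep("white",(S<50)&(V>150),.078,(305,145,335,170))
rep("blueplate",(S>150)&(H>105)&(H<125)&(V>80),.006,(125,190,220,270))
rep("whiteplate",(S<60)&(V>90),.006,(375,205,470,290))
big=cv2.resize(p[185:290,120:225],None,fx=6,fy=6,interpolation=2); b2=cv2.resize(p[205:290,375:475],None,fx=6,fy=6,interpolation=2)
cv2.imwrite("pics/cb.png",big[:,:,::-1]);cv2.imwrite("pics/cw.png",b2[:,:,::-1])
E
```

```text
red 121 [257.7 256.6] [0.4402 0.0729 0.078 ]
green 86 [250.3 208.7] [0.5573 0.0993 0.014 ]
orange 95 [287.1 214.1] [0.5451 0.009  0.014 ]
purple 105 [337.2 211.2] [ 0.5537 -0.1131  0.014 ]
ring 102 [258.9 168.3] [0.6588 0.0806 0.014 ]
white 133 [318.8 160.9] [ 0.6625 -0.0639  0.078 ]
blueplate 1425 [173.1 229.1] [0.5056 0.2894 0.006 ]
blueplate 247 [187.  218.4] [0.5324 0.2563 0.006 ]
whiteplate 2201 [418.2 246.9] [ 0.4698 -0.3091  0.006 ]
whiteplate 259 [440.8 258.6] [ 0.4425 -0.3624  0.006 ]
```

View pics/cb.png

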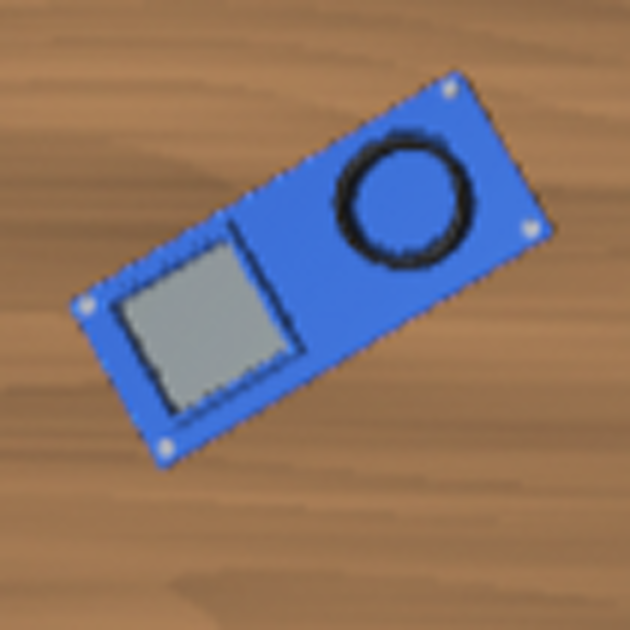

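View pics/cw.png

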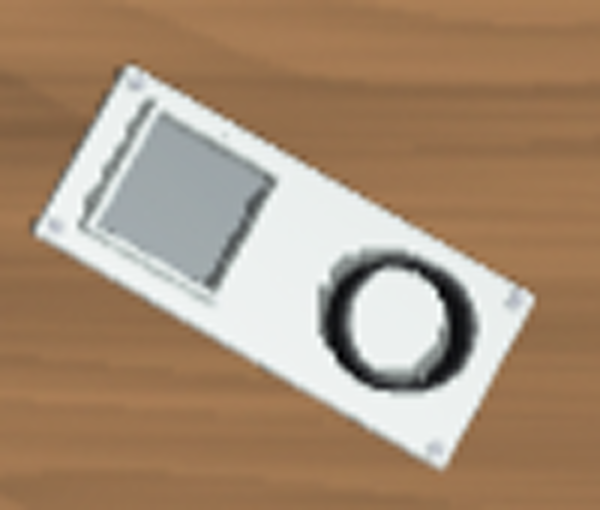

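```bash
python3 - <<'E'
from h import *
z=np.load("top0.npz");p=z["p"];d=z["d"]
h=cv2.cvtColor(p,cv2.COLOR_RGB2HSV);H,S,V=[h[:,:,i].astype(int) for i in range(3)]
print(h[262,320],p[262,320])
for a,c,_ in blobs((S>140)&(H>18)&(H<36)&(V>90),(300,240,335,280)): print("yellow",a,c,cast(c,.078).round(4))
for n,m,box in(("blue",(S>150)&(H>105)&(H<125)&(V>80),(125,190,220,270)),("white",(S<60)&(V>90),(375,205,470,290))):
    k=max(blobs(m,box,200),key=lambda t:t[0])[2]
    pts=np.array([cast((u,v),.006)[:2]*1000 for v,u in np.argwhere(k)],np.float32)
    r=cv2.minAreaRect(pts);print(n,r)
    c=np.array(r[0])/1000; b=cv2.boxPoints(r)/1000
    e=[b[1]-b[0],b[2]-b[1]]; L=max(e,key=np.linalg.norm); L=L/np.linalg.norm(L)
    if L[1]<0:L=-L   # +y of carrier: both pockets lie toward world +y
    print(n,"c",c,"yaxis",L,"yaw",np.arctan2(-L[0],L[1]),"pocket",c+.048*L,"barrel",c-.048*L)
# direct check: pocket floor / barrel ring centroids
for n,m,box,zz in(("bpocket",(S<60)&(V>100),(138,222,172,256),.006),("wbarrelring",(V<70),(425,243,458,273),.026),("bbarrelring",(V<70),(172,203,203,233),.026)):
    a,c,k=blobs(m,box)[0]; q=np.argwhere(k)[:,::-1].astype(np.float32); (cx,cy),rr=cv2.minEnclosingCircle(q)
    print(n,a,cast(c,zz).round(4),cast((cx,cy),zz).round(4),rr)
E
```

```text
[ 28 130 240] [240 233 118]
blue ((505.48687744140625, 293.5531005859375), (77.9937973022461, 183.3643798828125), 32.247982025146484)
blue c [0.50548688 0.2935531 ] yaxis [-0.5335848  0.8457466] yaw 0.5628335 pocket [0.47987481 0.33414894] barrel [0.53109895 0.25295726]
white ((466.1388854980469, -317.21990966796875), (187.619140625, 81.49613952636719), 60.197364807128906)
white c [ 0.46613889 -0.31721991] yaxis [0.49701375 0.8677427 ] yaw -0.52015394 pocket [ 0.48999555 -0.27556826] barrel [ 0.44228223 -0.35887156]
bpocket 415 [0.4803 0.3376 0.006 ] [0.4805 0.3379 0.006 ] 13.601571083068848
wbarrelring 72 [ 0.4412 -0.3741  0.026 ] [ 0.4414 -0.3626  0.026 ] 10.049975395202637
bbarrelring 67 [0.5368 0.2677 0.026 ] [0.5324 0.2556 0.026 ] 10.341695785522461
```

```bash
cat >> h.py <<'E'
def R(a):  # tool down, jaw azimuth a
    x=np.array([0,0,-1.]);z=np.array([np.cos(a),np.sin(a),0]);return np.c_[x,np.cross(z,x),z]
def wristshot(name):
    s=sense();p,d=camera("wrist");cv2.imwrite(f"pics/{name}.png",p[:,:,::-1])
    c=camera_params("wrist");T=np.eye(4);T[:3,:3]=s["tcp_rot"];T[:3,3]=s["position"];W=T@c["tool_from_camera"]
    cp=dict(K=c["K"],position=W[:3,3],rotation=W[:3,:3]); np.savez(name+".npz",p=p,d=d,**cp); return p,d,cp
E
python3 - <<'E'
from h import *
z=np.load("top0.npz");p=z["p"]
h=cv2.cvtColor(p,cv2.COLOR_RGB2HSV);H,S,V=[h[:,:,i].astype(int) for i in range(3)]
for a,c,_ in blobs((S>90)&(H>18)&(H<36)&(V>90),(300,240,335,280)): print("yellow",a,c,cast(c,.078).round(4))
t=sense()["time_s"]
c=np.array([.5055,.2936]);a=np.arctan2(c[1],c[0]);y=R(a)[:2,1]
movep([*(c-.09*y),.30],R(a))
wristshot("wblue");command_gripper(.055,40);s=sense();print(s["time_s"]-t,s["position"],s["finger_gap"]);wristshot("wblue2")
E
```

```text
yellow 139 [319.51798561 261.98561151] [ 0.4301 -0.0662  0.078 ]
2.4499999999999997 [0.55069572 0.21585163 0.29999559] 0.05485715919565297
```

View pics/wblue2.png

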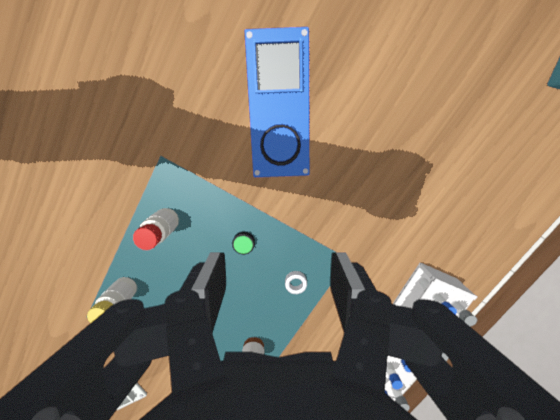

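The wrist view shows the blue carrier from pocket (278,66) to barrel (280,144), along with green (243,243), red (147,237) and ring (296,283). I'll cast rays from this second view.

```bash
cat >> h.py <<'E'
def rect(cp,p,kind,box):
    h=cv2.cvtColor(p,cv2.COLOR_RGB2HSV);H,S,V=[h[:,:,i].astype(int) for i in range(3)]
    m=(S>140)&(H>105)&(H<125)&(V>60) if kind=="blue" else (S<60)&(V>90)
    k=blobs(m,box,100)[0][2]
    pts=np.array([cast((u,v),.006,cp)[:2]*1000 for v,u in np.argwhere(k)],np.float32)
    r=cv2.minAreaRect(pts);c=np.array(r[0])/1000;b=cv2.boxPoints(r)/1000
    L=max([b[1]-b[0],b[2]-b[1]],key=np.linalg.norm);L=L/np.linalg.norm(L);L=L if L[1]>0 else -L
    print(kind,r[1],"c",c.round(4),"pocket",(c+.048*L).round(4),"barrel",(c-.048*L).round(4))
def col(cp,p,name,z,box):
    h=cv2.cvtColor(p,cv2.COLOR_RGB2HSV);H,S,V=[h[:,:,i].astype(int) for i in range(3)]
    m={"red":(S>140)&((H<6)|(H>174))&(V>80),"yellow":(S>90)&(H>18)&(H<36)&(V>90),"green":(S>120)&(H>45)&(H<80)&(V>60),
       "purple":(S>100)&(H>130)&(H<165)&(V>50),"orange":(S>150)&(H>7)&(H<20)&(V>100),"white":(S<60)&(V>120)}[name]
    for a,c,_ in blobs(m,box)[:1]: print(name,a,c.round(1),cast(c,z,cp).round(4)); return cast(c,z,cp)
E
python3 - <<'E'
from h import *
z=np.load("wblue2.npz");p=z["p"];print(z["d"].shape)
rect(z,p,"blue",(235,15,325,185))
col(z,p,"green",.014,(225,225,260,260));col(z,p,"red",.078,(125,215,165,255));col(z,p,"white",.014,(280,265,312,300));col(z,p,"yellow",.078,(80,300,115,325))
E
```

```text
(420, 560)
blue (77.23681640625, 182.90802001953125) c [0.506  0.2939] pocket [0.4806 0.3346] barrel [0.5314 0.2532]
green 239 [242.5 244.3] [0.5569 0.0996 0.014 ]
red 516 [147.1 236.4] [0.4423 0.0782 0.078 ]
white 368 [295.3 282.3] [0.6582 0.0842 0.014 ]
yellow 292 [ 97.4 310.3] [ 0.4262 -0.0557  0.078 ]
```

```bash
python3 - <<'E'
from h import *
t=sense()["time_s"]
c=np.array([.60,.045]);a=np.arctan2(*c[::-1])
command_gripper(.034,40)
movep([*c,.10],R(a)); move_l([*c,.05])
print(move_l([*c,.012],feed=.03,until_force=4)); s=sense();print(s["position"],s["wrist_force"],s["finger_gap"])
move_l([*c,.05]);print(sense()["time_s"]-t,sense()["time_s"])
E
```

```text
True
[0.59992853 0.0449661  0.02432371] [-1.57671611 -0.87927357  5.41468904] 0.033419582374434174
3.0333 5.6333
```

```bash
cat >> h.py <<'E'
def az(c): return np.arctan2(c[1],c[0])
def pick(c,z,op=.06,zup=.12,N=50,dz=0):
    c=np.array(c);a=az(c)
    command_gripper(op,N)
    movep([*c,z+.06+dz],R(a)); move_l([*c,z],feed=.12)
    command_gripper(.0,N); g=sense()["finger_gap"]
    move_l([*c,zup],feed=.2); s=sense(); print("gap",round(g,4),round(s["finger_gap"],4),"t",s["time_s"])
E
python3 - <<'E'
from h import *
pick([.5571,.0995],.0325)
c=np.array([.5312,.2531]);a=az(c)
movep([*c,.12],R(a)); print(sense()["time_s"]); wristshot("g1")
E
```

```text
gap 0.0306 0.0309 t 8.0583
8.725
```

View pics/g1.png

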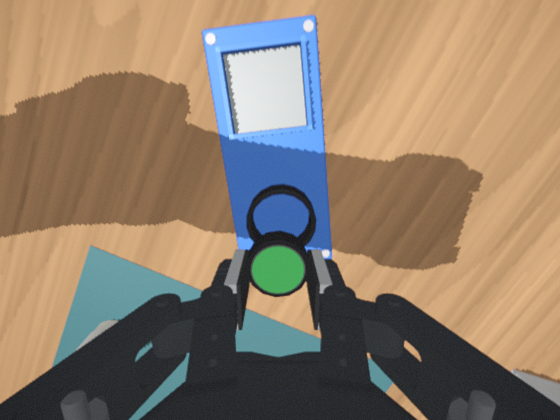

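```bash
python3 - <<'E'
from h import *
z=np.load("g1.npz");p=z["p"];s=sense()
g=col(z,p,"green",.1015,(230,230,320,310)); print(s["position"],s["tcp_rot"].T@(g-s["position"]))
rect(z,p,"blue",(190,5,345,265))
h=z["d"][245:295,277];print(h[::6])
E
```

```text
green 1885 [277.6 269.3] [0.5284 0.2552 0.1015]
[0.53093257 0.25180025 0.11886525] [ 0.01736197  0.00415062 -0.00077538]
blue (78.25653076171875, 175.99827575683594) c [0.5044 0.2969] pocket [0.4788 0.3375] barrel [0.5299 0.2562]
[0.14928633 0.14956135 0.1513754  0.15194346 0.15217353 0.15423915
 0.15477565 0.15613791 0.15675533]
```

```bash
python3 - <<'E'
from h import *
c=np.array([.5335,.251])
move_l([*c,.12],feed=.1)
print(move_l([*c,.0525],feed=.08,until_force=6)); s=sense();print(s["position"],s["wrist_force"])
command_gripper(.06);  move_l([*c,.15],feed=.2)
y=sense()["tcp_rot"][:2,1]; move_l([*(c-.06*y),.2],feed=.25)
wristshot("g2");print(sense()["time_s"])
E
```

```text
False
[0.53396817 0.25110511 0.05290544] [-0.38548877  0.35580165  0.40430336]
11.5583
```

View pics/g2.png

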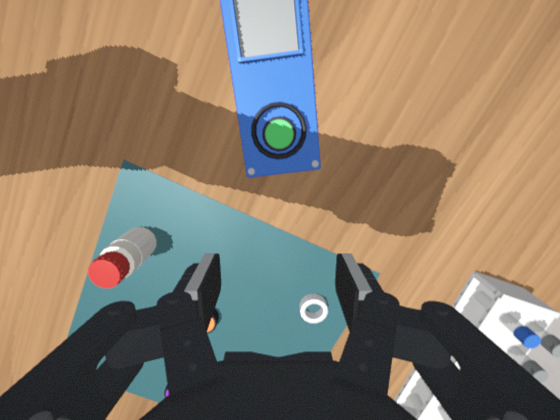

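Green is in the barrel and flat, with its face centred at (279,132). The red bottle is next.

```bash
cat >> h.py <<'E'
def put(c,z,zt=.13,op=.065,up=.16,f=6,off=.09,name=None):
    c=np.array(c);a=az(c)
    movep([*c,zt],R(a)); r=move_l([*c,z],feed=.07,until_force=f); s=sense();print("contact",r,s["position"].round(4),s["wrist_force"].round(1))
    command_gripper(op); move_l([*c,up],feed=.2)
    if name:
        y=sense()["tcp_rot"][:2,1]; move_l([*(c-off*y),.22],feed=.25); wristshot(name)
    print("t",sense()["time_s"])
E
python3 - <<'E'
from h import *
pick([.441,.0745],.044,op=.07,zup=.125,dz=.03)
put([.4803,.3345],.0475,name="r1")
E
```

```text
gap 0.035 0.0353 t 14.45
contact True [0.4799 0.3342 0.0508] [0.  0.2 4.5]
t 18.25
```

View pics/r1.png

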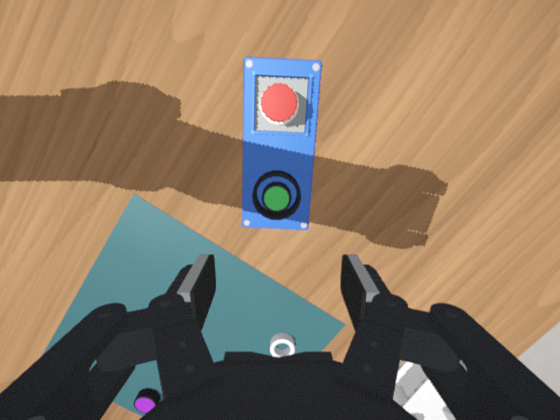

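The red bottle stands in the pocket with its cap at (279,102), and green is centred at (277,198). Now the ring, then a look at the white carrier on the way.

```bash
python3 - <<'E'
from h import *
z=np.load("r1.npz");p=z["p"]
rect(z,p,"blue",(235,50,330,235));col(z,p,"red",.084,(255,75,305,125));col(z,p,"green",.020,(255,175,300,220))
pick([.6585,.082],.0325)
c=np.array([.4423,-.3589]);a=az(c);y=R(a)[:2,1]
movep([*(c-.1*y),.22],R(a)); wristshot("ww");print(sense()["time_s"],sense()["finger_gap"])
E
```

```text
blue (78.11793518066406, 182.23944091796875) c [0.5053 0.2949] pocket [0.4798 0.3356] barrel [0.5309 0.2543]
red 378 [287.3 103.9] [0.486  0.3361 0.084 ]
green 463 [276.  198.2] [0.5327 0.2517 0.02  ]
gap 0.0304 0.0302 t 21.1
23.2917 0.030002840331017404
```

View pics/ww.png

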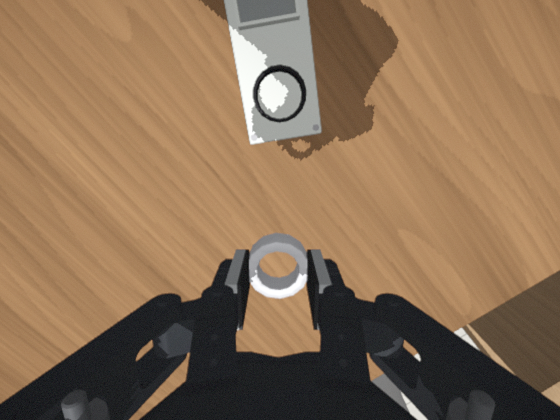

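```bash
python3 - <<'E'
from h import *
z=np.load("ww.npz");p=z["p"];s=sense()
g=cv2.cvtColor(p,cv2.COLOR_RGB2GRAY)
a,c,k=blobs(g<70,(245,60,312,128))[0];q=np.argwhere(k)[:,::-1].astype(np.float32)
e=cv2.fitEllipse(cv2.convexHull(q));print(e,cast(e[0],.026,z))
zt=s["position"][2]-.0325+.014
sat=p.max(2).astype(int)-p.min(2)
for n,m in(("ring",(sat<30)&(g>85)),):
    a,c,k=blobs(m,(246,225,309,305))[0];q=np.argwhere(k)[:,::-1];x0,y0=q.min(0);x1,y1=q.max(0);print(a,x0,y0,x1,y1)
r=cast((278,270),zt,z);print(s["tcp_rot"].T@(r-s["position"]), s["position"])
E
```

```text
((279.45330810546875, 93.25566101074219), (51.77607345581055, 56.27127456665039), 3.794764757156372) [ 0.44280529 -0.35933179  0.026     ]
2447 249 233 307 298
[ 0.01850057  0.00026015 -0.0009936 ] [ 0.38058781 -0.43556737  0.21964758]
```

```bash
python3 - <<'E'
from h import *
put([.4425,-.359],.0525,name="s1",off=.08)
E
```

```text
contact False [ 0.4428 -0.3593  0.0529] [ 1.  -0.4 -0.2]
t 26.8667
```

View pics/s1.png

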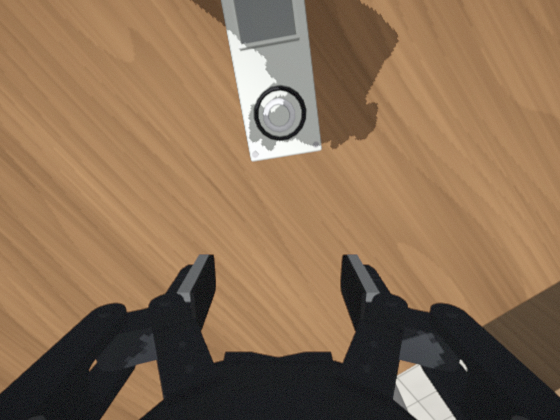

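The ring lies inside the barrel at (279,112). Purple goes in next, then yellow.

```bash
python3 - <<'E'
from h import *
pick([.5537,-.1131],.0325)
c=np.array([.4425,-.359]);a=az(c);y=R(a)[:2,1]
movep([*(c-.06*y),.15],R(a)); p,d,z=wristshot("p1");s=sense()
r=col(z,p,"purple",s["position"][2]-.0185,(230,225,320,310));print(s["tcp_rot"].T@(r-s["position"]))
g=cv2.cvtColor(p,cv2.COLOR_RGB2GRAY)
E
```

```text
gap 0.0307 0.0302 t 30.0917
purple 1945 [277.5 268.4] [ 0.4058 -0.4022  0.1309]
[ 0.01850237  0.00089704 -0.00136343]
```

View pics/p1.png

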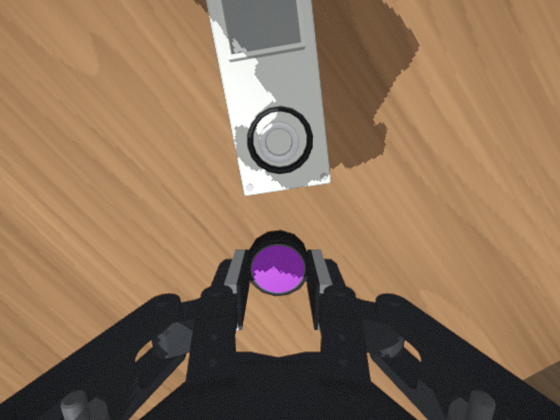

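Purple is held level at (277,268), and the ring is centred in the barrel at (279,140).

```bash
python3 - <<'E'
from h import *
put([.4425,-.359],.0505,f=4,name="p2",off=.08)
E
```

```text
contact True [ 0.4421 -0.3587  0.0538] [-0.2  2.1  5.5]
t 34.4667
```

View pics/p2.png

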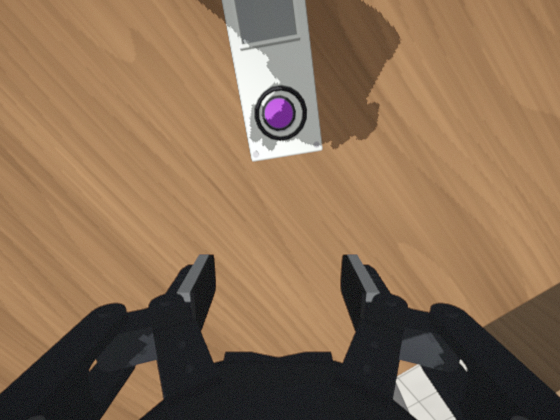

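Purple sits centred on the ring at (279,112), and the contact came at the expected height. Yellow is the last one.

```bash
python3 - <<'E'
from h import *
pick([.4295,-.065],.044,op=.07,zup=.125,dz=.03)
put([.490,-.2756],.0475,name="y1")
c=np.array([.5,.45]);movep([*c,.3],R(az(c)))
p,d=camera("top");cv2.imwrite("pics/top9.png",p[:,:,::-1]);np.savez("top9.npz",p=p,d=d)
p,d=camera("scene");cv2.imwrite("pics/scene9.png",p[:,:,::-1]);print(sense()["time_s"])
E
```

```text
gap 0.0347 0.0347 t 37.9333
contact True [ 0.4895 -0.2755  0.0508] [-0.6  0.7  6.4]
t 41.6
44.55
```

View pics/y1.png

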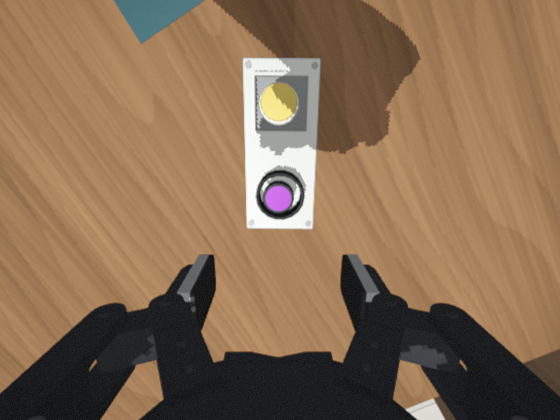

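View pics/scene9.png

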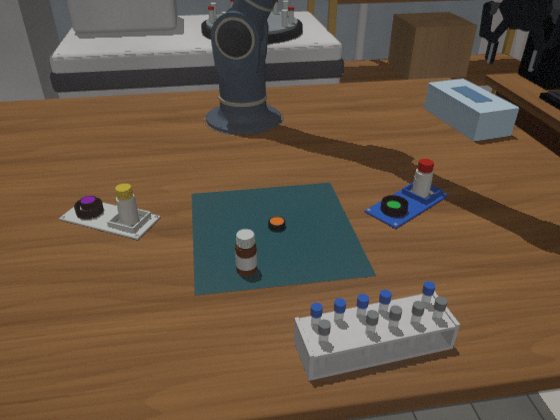

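View pics/top9.png

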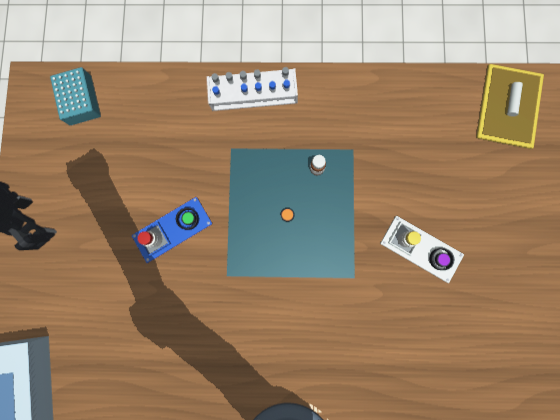

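```bash
python3 - <<'E'
from h import *
z=np.load("top9.npz");p=z["p"]
C={"b":np.array([.5057,.2937]),"w":np.array([.4661,-.3172])};L={"b":np.array([-.5320,.8467]),"w":np.array([.4970,.8677])}
def f(cp,p,n,zz,box,k):
    r=col(cp,p,n,zz,box)[:2]-C[k];y=L[k];print("   carrier xy mm",(1000*np.array([r@[y[1],-y[0]],r@y])).round(1))
f(TOP,p,"red",.084,(130,225,160,255),"b");f(TOP,p,"green",.020,(175,205,200,232),"b")
f(TOP,p,"yellow",.084,(400,225,425,250),"w");f(TOP,p,"purple",.034,(430,245,455,275),"w");
col(TOP,p,"orange",.014,(270,200,305,230));col(TOP,p,"white",.078,(305,145,335,170))
w=np.load("y1.npz");f(w,w["p"],"purple",.034,(255,170,305,220),"w");f(w,w["p"],"yellow",.084,(255,75,305,128),"w");rect(w,w["p"],"white",(240,55,325,232))
# face heights from wrist depth: purple
d=w["d"]
def h(cp,u,v,d):
    q=cp["rotation"]@(np.linalg.inv(cp["K"])@[u,v,1]*d[v,u])+cp["position"];return round(float(q[2]),4)
print("purple z",[h(w,u,v,d) for u,v in((270,197),(279,197),(288,197),(279,188),(279,207))])
r=np.load("r1.npz");print("green z",[h(r,u,v,r["d"]) for u,v in((268,198),(276,198),(284,198),(276,190),(276,207))])
print("caps",[h(w,u,v,d) for u,v in((268,102),(279,102),(290,102),(279,92),(279,112))],[h(r,u,v,r["d"]) for u,v in((268,102),(279,102),(290,102),(279,92),(279,112))])
E
```

```text
red 140 [144.4 237.9] [0.4787 0.3306 0.084 ]
   carrier xy mm [-3.2 45.7]
green 110 [187.4 217.6] [0.5329 0.2518 0.02  ]
   carrier xy mm [  0.7 -50. ]
yellow 157 [413.  237.7] [ 0.4869 -0.2743  0.084 ]
   carrier xy mm [-3.2 47.6]
purple 125 [443.6 259.3] [ 0.4405 -0.3586  0.034 ]
   carrier xy mm [ -1.6 -48.6]
orange 95 [287.1 214.1] [0.5451 0.009  0.014 ]
white 150 [318.5 161. ] [ 0.6623 -0.0634  0.078 ]
purple 509 [278. 198.] [ 0.4413 -0.3576  0.034 ]
   carrier xy mm [ -1.5 -47.4]
yellow 1059 [278.5 101.3] [ 0.4878 -0.2759  0.084 ]
   carrier xy mm [-1.7 46.6]
white (185.88333129882812, 80.12925720214844) c [ 0.4664 -0.3175] pocket [ 0.4903 -0.2758] barrel [ 0.4426 -0.3591]
purple z [0.0345, 0.0346, 0.0338, 0.0341, 0.0335]
green z [0.021, 0.0204, 0.0203, 0.0193, 0.0216]
caps [0.0838, 0.0821, 0.0838, 0.0829, 0.0835] [0.0828, 0.0829, 0.0825, 0.0828, 0.0824]
```

All the pieces are within tolerance, level and at the right heights, and the white-capped bottle and orange filter haven't moved. I'm handing the job in.

```bash
python3 -c "
from rig import *
print(finish_job())"
```

```text
the job is handed in; nothing more can be done
None
```

Both kits are made up and the job was handed in at about 45 s of the 125 s allowed; no verdict is reported.

**Order of work:** green filter and red-capped bottle into the blue carrier, then the spacer ring, purple filter and yellow-capped bottle into the white one. The bottles and the purple filter were lowered until they touched. The green filter and ring were let go with the fingertips just above the barrel rim, because the fingers don't fit inside the bore. They fell about 12 mm inside the barrel.

**Last checks, before handing in:**

| Item | Offset from its place, x / y (mm) | Top height measured / nominal (mm) |
|---|---|---|
| Red-capped bottle | −3 / −2 | 83 / 84 |
| Green filter | +1 / −2 | 20.5 / 20 |
| Yellow-capped bottle | −3 / 0 (top view), −2 / −1 (wrist view) | 83 / 84 |
| Purple filter | −2 / −1 (top view), −1.5 / +0.6 (wrist view) | 34 / 34 |

- **Level:** all four tops were level to within the depth noise.
- **Spacer ring:** it looked flat and centred before the purple filter went on. Afterwards it was checked only through the purple filter's height.
- **Left alone:** the white-capped bottle and the orange filter moved less than 1 mm.
- **Readings that disagreed:** wrist views taken at a slant put the bottle caps up to 10 mm away from the top view, because the side of the cap showed. One wrist reading of the placed red cap was also about 6 mm out, from a partly missed colour mask. I used the top view for those, or a value close to it.

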